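# Push the stray coin cup home into the sorter's vacant bay

## Task

One coin cup of the coin sorter has been left out on the counter: push it with the fingers along the counter into the vacant bay under the sorter, square and fully home against the sorter's front. Slide it all the way, never pick it up, lift it or tip it, and leave the two parked cups and everything else on the counter where they are; finish with the hand clear.

Things in the scene. Friction and masses are not known exactly. Their poses are not given: they have to be found in the camera images.
- cup: The stray, empty coin cup: an open-topped square grey plastic box, 80 x 80 mm and 55 mm high, walls 4 mm, about 0.11 to 0.26 kg. It stands alone on the counter its middle some 19 to 39 cm out from the sorter's front, turned a little (up to about 0.5 rad relative to the sorter). Origin: centre of its underside; x and y axes square to its sides, z up.
- sorter: Fixed coin sorter at the robot's right (-y): black housing 360 mm long, white sloping panel, three bays along its front at x = -104, 0, +104 mm. Origin: on the counter, middle of its upright front face, the stop the cups rest against. x runs along the front away from the robot, y straight out of the front to the robot's left, z up. 120 mm high at the front, rising to 245 mm at y = -150 mm.
- fin_tip (a point): Top of the outer end of the last (far) aluminium fin. Four fins, 4 mm thick and 30 mm high, part the bays: in the sorter's frame at x = -156, -52, 52 and 156 mm, reaching from the front face out to y = 55 mm. Each bay is 100 mm wide inside.
- spout (a point): Lower outer edge of the middle bay's spout. Above the middle of each bay a grey spout 50 mm wide juts 16 mm out from the sorter's front face, between 76 and 108 mm above the counter.
- mat: The thin (under 1 mm, no step) dark rubber mat on the floor of the vacant bay, 86 mm along the sorter's x by 78 mm. Its origin, on the counter, is where the origin of the cup lies when fully home: in the middle of the bay, 40 mm out from the sorter's front. Axes as the sorter's.
- parked_a: A parked cup of the same size with coins in it, standing home in another bay. Leave it. Origin: centre of its underside.
- parked_b: The other parked cup with coins in it, standing home in the remaining bay. Leave it. Origin: centre of its underside.
- roll_1: Bystander: paper coin roll standing upright, 25 mm across, 62 mm high. Origin: centre of its underside.
- roll_2: Bystander: another upright coin roll, same size, standing beside the far end of the row of bays. Origin: centre of its underside.
- note_pack: Bystander: banded bundle of paper, 150 x 66 x 22 mm, lying flat. Origin: centre of its underside, x along its length.
- stamp: Bystander: hand stamp with a wooden knob, 40 mm across at the foot, 78 mm high. Origin: centre of its underside.
- calculator: Bystander: desk calculator, 150 x 100 x 20 mm. Origin: centre of its underside.
- coin_jar: Bystander: closed amber glass jar, 70 mm across, 100 mm high. Origin: centre of its underside.
There are look-alikes about, which are no part of the job. Leave any brown or pink look-alike of the cup alone.

How it is judged:
At the end, for the whole second after the job is handed in: The cup stands flat and still on the counter in the vacant bay: its origin within 14 mm of the mat's, at most 4.5 mm short of fully home against the sorter's front, and square to the sorter within 0.1 rad (y of cup in the frame of sorter below 0.0445 m and horizontal distance between cup and mat below 0.014 m and (angle between the x axis of cup and the x axis of sorter, either way round below 0.1 rad or angle between the x axis of cup and the y axis of sorter, either way round below 0.1 rad) and height (world z) of cup below 0.004 m and angle between cup's own z axis and vertical below 0.05 rad and linear speed of cup below 0.01 m/s); the robot touches nothing.
It fails at once if the cup is lifted off the counter (more than 7 mm) (height (world z) of cup above 0.007 m).
It fails at once if the cup is tipped (more than 0.2 rad) (angle between cup's own z axis and vertical above 0.2 rad).
It fails at once if a parked cup is moved (more than 12 mm) (distance of any of parked_a, parked_b from where it was at the start of the episode above 0.012 m).
It fails at once if another thing on the counter is moved (more than 20 mm) (distance of any of roll_1, roll_2, note_pack, stamp, calculator, coin_jar from where it was at the start of the episode above 0.02 m).
It also fails if it takes over 72 s, if anything falls off the work surface, if the arm or the gripper's body presses on something with over 40 N, if the wrist force passes 120 N, or if a joint passes its speed limit or range.

## Robot

A 6-joint arm with a two-finger parallel gripper is mounted at the origin on the work surface. World frame = base frame: x ahead of the robot, y to its left, z up, the work surface at z = 0. Lengths are in m, angles in rad, forces in N, time in s.
With the tool pointing down it reaches from about 0.375 to 0.9 m from the base axis. Payload 3.1 kg.
Tool frame: the origin (TCP) lies between the finger pads; the fingertips stand 22 mm ahead of it and the grasp point (between the pads) lies 3 mm ahead of it; z points along the fingers, y is the direction in which the jaws open and shut (so a half turn about z gives the same grasp; the last joint's range is limited). The gripper opens to 87 mm and grips with 3 to 60 N. Pads are 19 mm wide; open, the fingers measure 117 mm over their backs; the gripper's body (75 mm by 190 mm) begins 51 mm behind the grasp point.
Start: joints at [1.093, 0.527, 1.433, -0, 1.181, -0.178], TCP at [0.185, 0.597, 0.245] pointing down, gripper open.
Joint ranges: [-3.08, 3.08], [-0.75, 2.2], [0.22, 2.44], [-1.43, 4.57], [0, 2.65], [-2.85, 2.85]. Speed limits (rad/s): [2.79, 2.79, 3.14, 3.14, 3.14, 3.14].

## Interface

Orientations are given as a unit quaternion [x, y, z, w].
In Python, from rig import get_obs, camera, get_calibration, hand_in, search_frame gives the robot as it stands.
- The arm moves only by the shell command python3 -m jog 'ROWS' [FORCE]. ROWS is JSON, a list of rows, each an object with "grip": the closure in counts, from 0 (fully open) to 255 (shut); "travel": the shift along the world's x, y, z in cm, a list of three; "twist": the turn about the world's z in degrees. A call has 1 to 8 rows; each row shifts and turns the commanded pose from where the row before left it; what a row does not reach is not made up. A row lasts 1/10 s, in which the tool goes at most 50 mm and 8.59 degrees, less where a joint would pass 70% of its speed; a pose out of reach is approached as far as the arm can. A call is refused whole if a number of a shift passes 5 or a number of a turn 8.59, either way. A call with a gripper value outside its range is refused whole. The fingers move at their own pace and stop on an object; FORCE is the grip in N (left out, the last holds). Time passes only in rows, so rows that do not move let the fingers close. It gives the time, the measured TCP pose, the force and the opening at its end, in the units of the state.
- get_obs(): the state, without advancing time (a new reading comes with each control period).
- camera(name): name is "scene" or "top"; returns the picture (384x512x3 uint8, red, green, blue); there is no depth.
- get_calibration(name): a dict with "fx", "fy", "cx", "cy" (pixels), "R" (3x3) and "t" (3): a world point X has camera coordinates R X + t. Camera axes: x right, y down, z forward; pixel columns grow to the right and rows downward; lengths in m; the calibration is good to about 2 mm. A picture is of the moment at which its call begins. get_calibration takes no time and is no camera call.
- hand_in(): hands the job in, once; it reports no verdict.
Trained networks look in the newest picture that a camera, given by its name, has taken for a name from the list of things; names that differ only in an ending like _2 or _b are one class to them, and where a whole thing is asked for, a point or a joint stands for the part that bears it (a point fixed in the world has none). Each returns a list of dicts, best first, with "p" (0 to 1); they miss things now and then, are a little off and sometimes report something else, mostly with a low value. They report only what shows in the picture. A call takes as long as a camera call. They do not tell look-alikes from the thing itself.
- search_frame(target, camera): "at" ([x, y, z] in m, in world coordinates, good to about 4 mm: the middle of the surface that is visible of it).
The state is a dict: "time": time; "q": joint angles; "joint_velocities": joint speeds; "joint_torque": joint torques, N m; "position": TCP position; "tool_rot": TCP orientation; "ft_force": force on the tool from outside, world axes, zero at the start; "moment": the same for the moment, N m; "grip_width": finger opening in m.
Only numpy, scipy, OpenCV 4.12 (cv2) and the standard library are available. Lean on these libraries where they do the work, as an engineer would, in place of code of your own. Each camera call takes 0.05 s, during which the arm holds its last target. There are 200 camera calls.

## Working session

There is one attempt and no reset: what is moved stays moved. The work goes in short steps, Python scripts to look and compute and a shell command to move; the robot and the scene stay as the last step left them, time stands still between calls to the robot, and variables do not carry over. Pictures are saved under pics/ and viewed, about 8 in all and at most 12, crops included, and the job is handed in when it is done.

```bash
mkdir -p pics; python3 - <<'E'
from rig import *
import cv2,numpy as np
for c in("scene","top"):
    im=camera(c); cv2.imwrite(f"pics/{c}0.png",im[:,:,::-1])
    k=get_calibration(c); print(c,{a:np.round(b,3).tolist() for a,b in k.items()})
    R=np.array(k["R"]);t=np.array(k["t"])
    for n in ["cup","sorter","fin_tip","spout","mat","parked_a","roll_1","note_pack","stamp","calculator","coin_jar"]:
        for d in search_frame(n,c)[:4]:
            X=R@np.array(d["at"])+t
            print(n,np.round(d["at"],3),round(d["p"],2),"px",int(k["fx"]*X[0]/X[2]+k["cx"]),int(k["fy"]*X[1]/X[2]+k["cy"]))
print(get_obs())
E
```

```text
scene {'fx': 422.311, 'fy': 422.311, 'cx': 255.612, 'cy': 188.288, 'R': [[0.244, 0.969, 0.019], [0.535, -0.118, -0.837], [-0.809, 0.215, -0.547]], 't': [-0.19, -0.228, 1.529]}
cup [ 0.647 -0.019  0.034] 0.89 px 234 227
cup [0.797 0.123 0.031] 0.63 px 314 262
cup [0.508 0.075 0.032] 0.62 px 258 191
cup [0.634 0.412 0.027] 0.55 px 396 203
sorter [ 0.685 -0.376  0.155] 0.77 px 55 215
fin_tip [ 0.677 -0.372  0.154] 0.75 px 58 213
spout [ 0.682 -0.373  0.156] 0.63 px 56 214
mat [ 0.39  -0.216  0.001] 0.69 px 145 190
parked_a [ 0.486 -0.212  0.044] 0.85 px 146 196
roll_1 [ 0.756 -0.004  0.042] 0.58 px 251 255
roll_1 [ 0.749 -0.185  0.044] 0.57 px 164 265
roll_1 [0.352 0.233 0.026] 0.4 px 296 159
note_pack [0.54  0.244 0.023] 0.87 px 322 193
stamp [0.352 0.233 0.025] 0.51 px 295 159
calculator [0.439 0.377 0.018] 0.6 px 351 170
coin_jar [0.73  0.221 0.068] 0.86 px 346 223
top {'fx': 348.747, 'fy': 348.747, 'cx': 256.46, 'cy': 197.26, 'R': [[-0.001, -1.0, 0.0], [-0.972, 0.001, -0.237], [0.237, -0.0, -0.972]], 't': [0.066, 0.59, 0.752]}
cup [ 0.624 -0.019  0.004] 0.93 px 289 190
cup [0.807 0.
[... 681 characters left out ...]
 0.69 px 186 152
{'time': 1.2, 'q': array([ 1.09252668e+00,  5.27484019e-01,  1.43271947e+00, -2.36631552e-05,
        1.18141665e+00, -1.78533454e-01]), 'joint_velocities': array([ 0.00114704, -0.00036897, -0.00092152,  0.00077562, -0.0001433 ,
        0.00075499]), 'joint_torque': array([ 9.66782027e-04, -4.40016997e+01, -1.76991498e+01,  6.33936678e-02,
        5.03646489e-02, -1.08739130e-06]), 'position': array([0.18452263, 0.59710029, 0.24455201]), 'tool_rot': array([ 1.49303265e-01,  9.88791452e-01, -1.65389557e-05,  5.92836052e-06]), 'ft_force': array([-0.21004058,  0.60330492,  0.90190451]), 'moment': array([-0.02041265, -0.01690889, -0.01753265]), 'grip_width': 0.08687957617093445}
```

```bash
ls
```

```text
pics
```

View pics/top0.png

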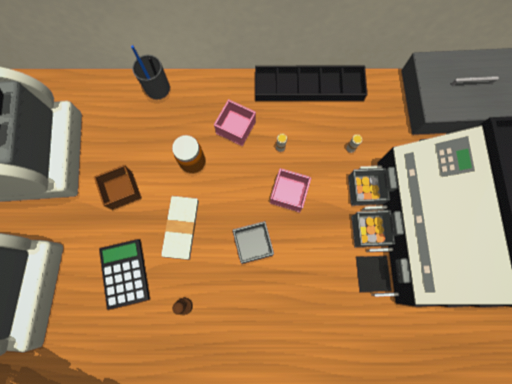

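View pics/scene0.png

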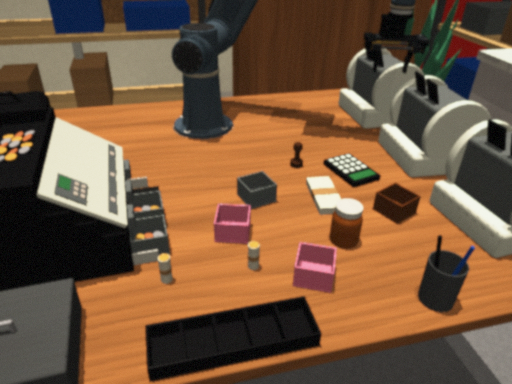

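The top view shows these candidates:
- Grey cup at (253,242).
- Pink look-alikes at (290,190) and (235,122), and a brown one at (118,187).
- Vacant bay with its dark mat at (374,274), the one nearest the robot. The parked cups are at (370,187) and (373,229).

I choose the grey cup. Next I'll rectify crops to check it and measure.

```bash
cat > h.py <<'E'
import numpy as np,cv2
from rig import *
def H(cam,z):  # world xy at height z -> pixel
    k=get_calibration(cam);R=np.array(k["R"]);t=np.array(k["t"])
    K=np.array([[k["fx"],0,k["cx"]],[0,k["fy"],k["cy"]],[0,0,1]])
    return K@np.c_[R[:,0],R[:,1],R[:,2]*z+t]
def rect(im,cam,z,x0,x1,y0,y1,s):  # rows: x decreasing, cols: y decreasing ; s px/m
    A=np.array([[0,-1/s,x1],[-1/s,0,y1],[0,0,1]])
    return cv2.warpPerspective(im,H(cam,z)@A,(int((y1-y0)*s),int((x1-x0)*s)),flags=cv2.INTER_CUBIC|cv2.WARP_INVERSE_MAP)
E
python3 - <<'E'
from h import *
im=cv2.imread("pics/top0.png")
a=rect(im,"top",0.055,.43,.56,.0,.15,2600)
b=rect(im,"top",0.0,.34,.70,-.29,-.14,1000)
a=cv2.resize(a,(390,338)); b=cv2.resize(b,None,fx=1.6,fy=1.6)
c=np.zeros((580,640,3),np.uint8);c[:338,:390]=a;c[:576,395:635]=b
for i in range(0,16): # ticks cm
    cv2.line(c,(int(i*26),330),(int(i*26),338),(0,255,0),1)
    cv2.line(c,(395+i*16,566),(395+i*16,576),(0,255,0),1)
for i in range(37): cv2.line(c,(395,i*16),(403,i*16),(0,255,0),1)
for i in range(13): cv2.line(c,(0,i*26),(8,i*26),(0,255,0),1)
cv2.imwrite("pics/crop1.png",c)
E
```

```text
Traceback (most recent call last):
ValueError: could not broadcast input array from shape (574,238,3) into shape (576,240,3)
```

```bash
python3 - <<'E'
from h import *
im=cv2.imread("pics/top0.png")
a=rect(im,"top",0.055,.43,.56,.0,.15,2600)
b=rect(im,"top",0.0,.34,.70,-.29,-.14,1600)
a=cv2.resize(a,(390,338)); b=cv2.resize(b,(240,576))
c=np.zeros((580,640,3),np.uint8);c[:338,:390]=a;c[:576,395:635]=b
for i in range(0,16): # ticks cm
    cv2.line(c,(int(i*26),330),(int(i*26),338),(0,255,0),1)
    cv2.line(c,(395+i*16,566),(395+i*16,576),(0,255,0),1)
for i in range(37): cv2.line(c,(395,i*16),(403,i*16),(0,255,0),1)
for i in range(13): cv2.line(c,(0,i*26),(8,i*26),(0,255,0),1)
cv2.imwrite("pics/crop1.png",c)
E
```

```text
(no output)
```

View pics/crop1.png

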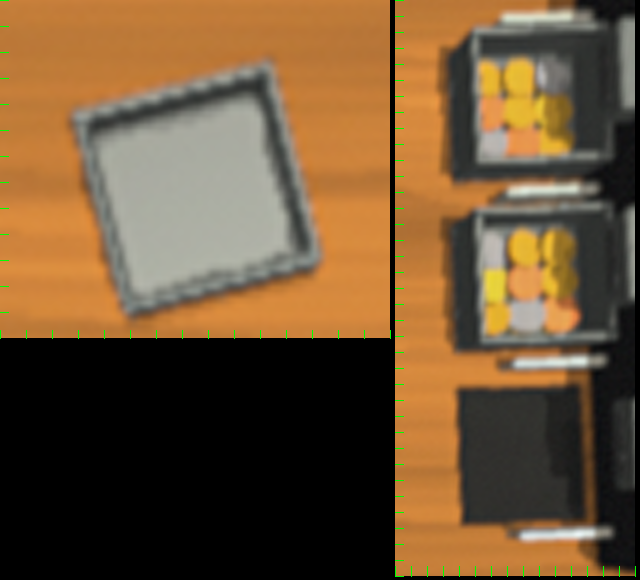

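The crop confirms an open grey cup with rim corners at crop (75,117), (268,65), (318,260), (130,312). That gives a centre of about (0.488, 0.074) and a yaw of about +14.7°. The mat centre is about (0.416, -0.219), and the sorter yaw is about +2.5°.

The plan has two pushes with the fingers part-open, so each push has two contacts:
1. Push in -x on the cup's far face until it lines up with the bay axis.
2. Push in -y on its left face until it is home.

```bash
python3 -m jog '[{"grip":138,"travel":[2.27,-3.17,0],"twist":2},{"grip":138,"travel":[2.27,-3.17,0],"twist":2},{"grip":138,"travel":[2.27,-3.17,0],"twist":2},{"grip":138,"travel":[2.27,-3.17,0],"twist":2},{"grip":138,"travel":[2.27,-3.17,0],"twist":2},{"grip":138,"travel":[2.27,-3.17,0],"twist":2},{"grip":138,"travel":[2.27,-3.17,0],"twist":2},{"grip":138,"travel":[2.27,-3.17,0],"twist":2}]'
python3 -m jog '[{"grip":138,"travel":[2.27,-3.17,0],"twist":2},{"grip":138,"travel":[2.27,-3.17,0],"twist":2},{"grip":138,"travel":[2.27,-3.17,0],"twist":2},{"grip":138,"travel":[2.27,-3.17,0],"twist":2},{"grip":138,"travel":[2.27,-3.17,0],"twist":2},{"grip":138,"travel":[2.27,-3.17,0],"twist":2},{"grip":138,"travel":[2.27,-3.17,0],"twist":2},{"grip":138,"travel":[2.27,-3.17,0],"twist":2}]'
python3 - <<'E'
from h import *
o=get_obs();q=o["tool_rot"];print(o["time"],o["position"],np.degrees(np.arctan2(q[1]**2-q[0]**2,2*q[0]*q[1])),o["grip_width"],o["q"])
im=cv2.imread("pics/top0.png")
# mat by darkness in z=0 rectification; fins bright at z=.03
s=2000;b=rect(im,"top",0,.34,.47,-.2585,-.17,s);g=cv2.GaussianBlur(b.max(2),(0,0),2)
cs=max(cv2.findContours((g<75).astype(np.uint8),0,2)[0],key=cv2.contourArea)
(cx,cy),wh,a=cv2.minAreaRect(cs);print("mat",.47-cy/s,-.17-cx/s,np.array(wh)/s,a)
b=rect(im,"top",.03,.34,.72,-.30,-.15,s);g=b.min(2)
for c in cv2.findContours((g>150).astype(np.uint8),0,2)[0]:
    if cv2.contourArea(c)<600: continue
    p=c[:,0,:];vx,vy,_,_=cv2.fitLine(p,cv2.DIST_L2,0,.01,.01).ravel();l=p[p[:,0].argmin()]
    print("fin out end",.72-l[1]/s,-.15-l[0]/s,"yaw",np.degrees(np.arctan(-vy/vx)),cv2.contourArea(c))
E
```

```text
time: 2.0
position: [0.367, 0.3422, 0.2448]
tool_rot: [0.009, 1.0, 0.0, 0.0]
ft_force: [0.2, -0.1, 1.0]
grip_width: 0.041
time: 2.8
position: [0.5486, 0.0885, 0.2447]
tool_rot: [-0.13, 0.992, 0.0, 0.0]
ft_force: [-0.2, 0.2, 0.4]
grip_width: 0.0398
2.8 [0.5485966  0.0884717  0.24471328] 104.8925941513455 0.039814810005840355 [-4.12894243e-02  4.33899963e-01  1.60828554e+00  1.62756295e-04
  1.09902047e+00 -1.87208449e+00]
mat 0.41703903198242187 -0.21944002151489259 [0.08460948 0.07722945] 88.76802062988281
fin out end 0.3675 -0.208 yaw 1.8819226 916.5
fin out end 0.44599999999999995 -0.279 yaw -89.740715 624.5
fin out end 0.4715 -0.2045 yaw 1.2172925 907.5
fin out end 0.5045 -0.20249999999999999 yaw 14.947084 1154.5
fin out end 0.5345 -0.1845 yaw 89.1376 911.5
fin out end 0.574 -0.20099999999999998 yaw 1.946712 795.5
fin out end 0.6034999999999999 -0.1845 yaw -89.782104 760.5
fin out end 0.6795 -0.1975 yaw 0.17110232 809.0
fin out end 0.72 -0.2875 yaw -87.87825 7398.0
```

```bash
python3 -m jog '[{"grip":138,"travel":[0,0,-4.2],"twist":0},{"grip":138,"travel":[0,0,-4.2],"twist":0},{"grip":138,"travel":[0,0,-4.2],"twist":0},{"grip":138,"travel":[0,0,-4.2],"twist":0},{"grip":138,"travel":[0,0,-4.2],"twist":0},{"grip":138,"travel":[0,0,0],"twist":0}]'
python3 - <<'E'
from h import *
im=camera("scene")[:,:,::-1];cv2.imwrite("pics/s1.png",cv2.resize(im[120:300,140:360],None,fx=3,fy=3,interpolation=2))
E
```

```text
time: 3.4
position: [0.5434, 0.0899, 0.0289]
tool_rot: [-0.129, 0.992, 0.001, -0.006]
ft_force: [-0.4, -1.0, -1.0]
grip_width: 0.0399
```

View pics/s1.png

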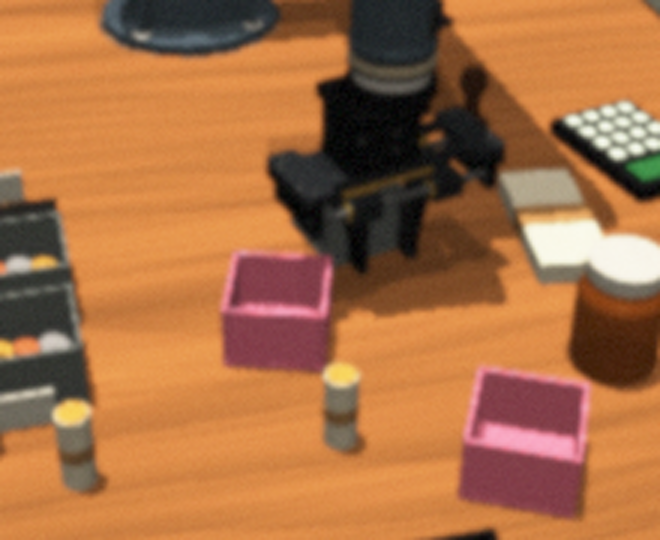

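The fingers (crop (385,240)) stand between the pink cup and the hidden grey cup, clear of both. Starting the -x push with a slow twist to square the cup.

```bash
python3 -m jog '[{"grip":138,"travel":[0,0,0],"twist":0},{"grip":138,"travel":[-0.5,-0.12,0],"twist":0},{"grip":138,"travel":[-0.5,-0.12,0],"twist":0},{"grip":138,"travel":[-0.8,-0.11,0],"twist":-1},{"grip":138,"travel":[-0.8,-0.11,0],"twist":-1.3},{"grip":138,"travel":[-0.8,-0.11,0],"twist":-1.3},{"grip":138,"travel":[-0.8,-0.11,0],"twist":-1.3},{"grip":138,"travel":[-0.8,-0.11,0],"twist":-1.3}]'
python3 -m jog '[{"grip":138,"travel":[-0.8,-0.11,0],"twist":-1.3},{"grip":138,"travel":[-0.8,-0.11,0],"twist":-1.3},{"grip":138,"travel":[-0.8,-0.11,0],"twist":-1.3},{"grip":138,"travel":[-0.8,-0.11,0],"twist":-1.3},{"grip":138,"travel":[-0.6,-0.11,0],"twist":-1.3},{"grip":138,"travel":[0,0,0],"twist":0},{"grip":138,"travel":[1.5,0,0],"twist":0},{"grip":138,"travel":[2,0,2],"twist":0}]'
python3 -m jog '[{"grip":138,"travel":[0,0,4],"twist":0},{"grip":138,"travel":[0,4,3],"twist":-8},{"grip":138,"travel":[0,4.9,0],"twist":-8},{"grip":138,"travel":[0,4.9,0],"twist":-8},{"grip":138,"travel":[0,4.9,0],"twist":-8},{"grip":138,"travel":[0,0,0],"twist":-8},{"grip":138,"travel":[0,0,0],"twist":-8},{"grip":138,"travel":[0,0,0],"twist":-8}]'
python3 - <<'E'
from h import *
im=camera("top")[:,:,::-1].copy();cv2.imwrite("pics/top2.png",im)
cv2.imwrite("pics/c2.png",cv2.resize(im[150:330,170:410],None,fx=3,fy=3,interpolation=2))
for n in search_frame("cup","top")[:4]:print(n)
E
```

```text
time: 4.25
position: [0.4974, 0.0819, 0.0347]
tool_rot: [-0.074, 0.997, -0.0, 0.0]
ft_force: [3.3, -0.5, 1.5]
grip_width: 0.0397
time: 5.05
position: [0.4901, 0.0769, 0.0524]
tool_rot: [-0.018, 1.0, 0.001, -0.006]
ft_force: [0.4, -0.1, -1.1]
grip_width: 0.0402
time: 5.85
position: [0.4926, 0.2552, 0.1233]
tool_rot: [0.444, 0.896, -0.002, -0.002]
ft_force: [0.9, -0.6, -0.8]
grip_width: 0.0399
{'at': [0.6246, -0.0194, 0.0038], 'p': 0.96}
{'at': [0.8063, 0.1202, 0.0179], 'p': 0.78}
{'at': [0.6617, 0.4262, 0.0334], 'p': 0.64}
{'at': [0.4056, 0.0816, 0.0036], 'p': 0.57}
```

View pics/c2.png

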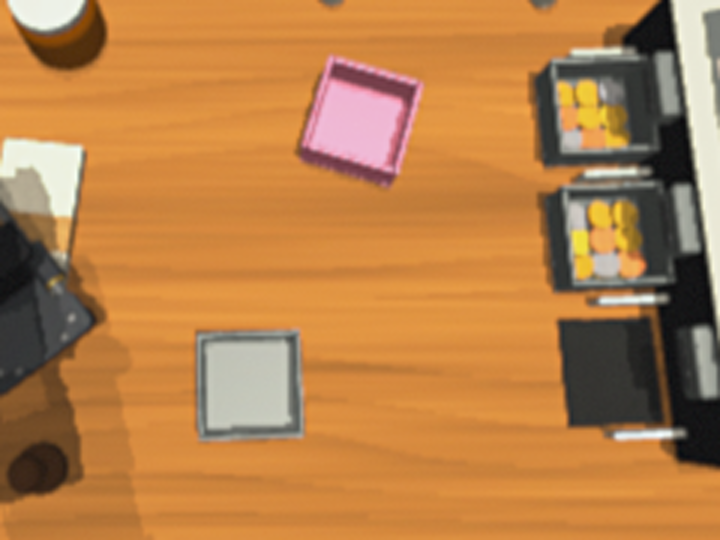

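The cup is now nearly square, with rim corners at crop (196,331), (299,329), (302,436), (199,440). Computing its pose against the bay axis.

```bash
python3 - <<'E'
from h import *
p=np.array([(196,331),(299,329),(302,436),(199,440)],float)/3+[170,150]-1/3
w=cv2.perspectiveTransform(p[None],np.linalg.inv(H("top",.055)))[0];c=w.mean(0)
a=np.radians(1.9);u=np.array([np.cos(a),np.sin(a)]);v=np.array([-u[1],u[0]]);m=np.array([.4175,-.2194])
print(w,c,"yaw",[np.degrees(np.arctan2(d[1],d[0])) for d in (w[0]-w[3],w[1]-w[2])],"in mat frame",(c-m)@u,(c-m)@v)
o=get_obs();q=o["tool_rot"];print(o["position"],np.degrees(np.arctan2(q[1]**2-q[0]**2,2*q[0]*q[1])))
t=m+v*((c-m)@v+.0495+.015); print("tcp target 15mm off",t,"final",m+v*.0495)
E
```

```text
[[0.44562424 0.1149969 ]
 [0.44703491 0.03586968]
 [0.36781507 0.03441493]
 [0.36502793 0.11168129]] [0.40637554 0.0742407 ] yaw [np.float64(2.355730556315288), np.float64(1.0520276714433807)] in mat frame -0.001382636226448082 0.2938480969839776
[0.49306981 0.25483712 0.12342001] 37.541683934453204
tcp target 15mm off [0.4056189  0.13875108] final [ 0.41585882 -0.16992721]
```

```bash
python3 -m jog '[{"grip":138,"travel":[-1.75,-2.27,0],"twist":-7.1},{"grip":138,"travel":[-1.75,-2.27,0],"twist":-7.1},{"grip":138,"travel":[-1.75,-2.27,0],"twist":-7.1},{"grip":138,"travel":[-1.75,-2.27,0],"twist":-7.1},{"grip":138,"travel":[-1.75,-2.27,0],"twist":-7.2},{"grip":138,"travel":[0,0,-3],"twist":0},{"grip":138,"travel":[0,0,-3],"twist":0},{"grip":138,"travel":[0,0,-2.9],"twist":0}]'
python3 -m jog '[{"grip":138,"travel":[0,0,0],"twist":0},{"grip":138,"travel":[0,0,0],"twist":0}]'
```

```text
time: 6.75
position: [0.4069, 0.141, 0.0346]
tool_rot: [0.694, 0.72, -0.0, -0.0]
ft_force: [0.5, 0.4, -1.1]
grip_width: 0.0398
time: 6.95
position: [0.4066, 0.1413, 0.0352]
tool_rot: [0.695, 0.719, -0.001, -0.001]
ft_force: [-0.2, -0.6, 0.7]
grip_width: 0.04
```

```bash
python3 -m jog '[{"grip":138,"travel":[0.02,-0.6,0],"twist":0},{"grip":138,"travel":[0.02,-0.6,0],"twist":0},{"grip":138,"travel":[0.03,-0.8,0],"twist":0},{"grip":138,"travel":[0.03,-1,0],"twist":0},{"grip":138,"travel":[0.03,-1,0],"twist":0},{"grip":138,"travel":[0.03,-1,0],"twist":0},{"grip":138,"travel":[0.03,-1,0],"twist":0},{"grip":138,"travel":[0.03,-1,0],"twist":0}]'
python3 -m jog '[{"grip":138,"travel":[0.03,-1,0],"twist":0},{"grip":138,"travel":[0.03,-1,0],"twist":0},{"grip":138,"travel":[0.03,-1,0],"twist":0},{"grip":138,"travel":[0.03,-1,0],"twist":0},{"grip":138,"travel":[0.03,-1,0],"twist":0},{"grip":138,"travel":[0.03,-1,0],"twist":0},{"grip":138,"travel":[0.03,-1,0],"twist":0},{"grip":138,"travel":[0.03,-1,0],"twist":0}]'
python3 -m jog '[{"grip":138,"travel":[0.03,-1,0],"twist":0},{"grip":138,"travel":[0.03,-1,0],"twist":0},{"grip":138,"travel":[0.03,-1,0],"twist":0},{"grip":138,"travel":[0.03,-1,0],"twist":0},{"grip":138,"travel":[0,0,0],"twist":0}]'
python3 - <<'E'
from h import *
im=camera("scene")[:,:,::-1];im2=camera("top")[:,:,::-1]
cv2.imwrite("pics/c3.png",np.hstack([cv2.resize(im2[200:320,280:400],(400,400),interpolation=2),cv2.resize(im[130:250,90:210],(400,400),interpolation=2)]))
E
```

```text
time: 7.75
position: [0.4097, 0.0706, 0.0354]
tool_rot: [0.695, 0.719, -0.0, -0.0]
ft_force: [-0.4, 3.1, 1.7]
grip_width: 0.0398
time: 8.55
position: [0.4122, -0.0093, 0.0353]
tool_rot: [0.695, 0.719, -0.0, -0.0]
ft_force: [0.2, 2.1, 0.4]
grip_width: 0.0397
time: 9.05
position: [0.4144, -0.0501, 0.0354]
tool_rot: [0.696, 0.718, 0.0, 0.001]
ft_force: [-0.4, 0.2, -0.7]
grip_width: 0.0399
```

View pics/c3.png

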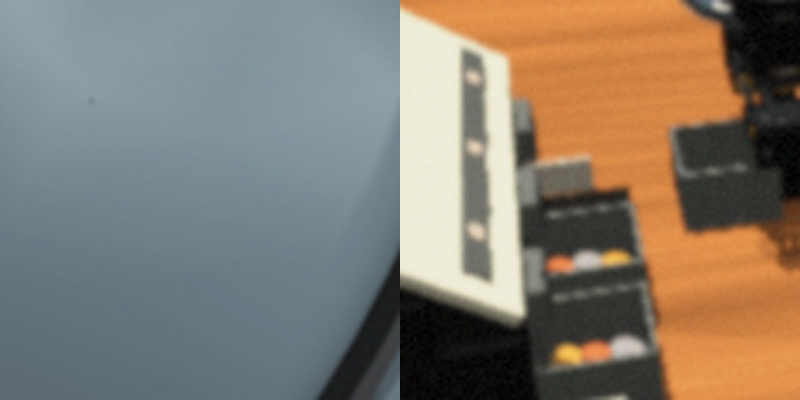

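The arm blocks the top camera. The scene view shows the cup squarely ahead of the fingers (crop (725,175)), heading for the free bay. Forces are low, so I'll continue and slow down near the end.

```bash
python3 -m jog '[{"grip":138,"travel":[0.02,-1,0],"twist":0},{"grip":138,"travel":[0.02,-1,0],"twist":0},{"grip":138,"travel":[0.02,-1,0],"twist":0},{"grip":138,"travel":[0.02,-1,0],"twist":0},{"grip":138,"travel":[0.02,-1,0],"twist":0},{"grip":138,"travel":[0.02,-1,0],"twist":0},{"grip":138,"travel":[0.02,-1,0],"twist":0},{"grip":138,"travel":[0.02,-1,0],"twist":0}]'
python3 -m jog '[{"grip":138,"travel":[0.02,-0.5,0],"twist":0},{"grip":138,"travel":[0.02,-0.5,0],"twist":0},{"grip":138,"travel":[0.02,-0.5,0],"twist":0},{"grip":138,"travel":[0.02,-0.5,0],"twist":0},{"grip":138,"travel":[0.02,-0.5,0],"twist":0},{"grip":138,"travel":[0.02,-0.5,0],"twist":0},{"grip":138,"travel":[0,-0.4,0],"twist":0},{"grip":138,"travel":[0,0,0],"twist":0}]'
```

```text
time: 9.95
position: [0.4149, -0.1293, 0.0354]
tool_rot: [0.695, 0.719, -0.0, -0.0]
ft_force: [0.2, 2.1, 1.6]
grip_width: 0.0399
time: 10.75
position: [0.4167, -0.1634, 0.0354]
tool_rot: [0.695, 0.719, 0.0, 0.001]
ft_force: [1.1, -0.5, 0.5]
grip_width: 0.0401
```

Predicted home is a TCP y of about -0.170. I'll go on in 2 mm steps until the force shows contact with the front.

```bash
python3 -m jog '[{"grip":138,"travel":[0,-0.2,0],"twist":0},{"grip":138,"travel":[0,-0.2,0],"twist":0},{"grip":138,"travel":[0,0,0],"twist":0}]'
python3 -m jog '[{"grip":138,"travel":[0,-0.2,0],"twist":0},{"grip":138,"travel":[0,0,0],"twist":0}]'
python3 -m jog '[{"grip":138,"travel":[0,-0.2,0],"twist":0}]'
```

```text
time: 11.05
position: [0.4163, -0.1667, 0.0354]
tool_rot: [0.695, 0.719, -0.0, 0.0]
ft_force: [-0.6, 0.4, 0.8]
grip_width: 0.0399
time: 11.25
position: [0.4162, -0.1686, 0.0354]
tool_rot: [0.695, 0.719, -0.0, -0.0]
ft_force: [-0.3, 1.2, 0.3]
grip_width: 0.04
time: 11.35
position: [0.4161, -0.1702, 0.0354]
tool_rot: [0.695, 0.719, 0.0, -0.0]
ft_force: [0.6, 1.6, 1.1]
grip_width: 0.04
```

```bash
for i in 1; do python3 -m jog '[{"grip":138,"travel":[0,-0.2,0],"twist":0}]'; python3 -m jog '[{"grip":138,"travel":[0,-0.1,0],"twist":0}]'; python3 -m jog '[{"grip":138,"travel":[0,-0.1,0],"twist":0},{"grip":138,"travel":[0,0,0],"twist":0}]'; done
```

```text
time: 11.45
position: [0.4155, -0.1709, 0.0354]
tool_rot: [0.695, 0.719, 0.0, -0.002]
ft_force: [7.5, 17.5, 3.3]
grip_width: 0.0396
time: 11.55
position: [0.4154, -0.171, 0.0354]
tool_rot: [0.695, 0.719, 0.001, -0.002]
ft_force: [7.6, 17.1, 4.6]
grip_width: 0.0398
time: 11.75
position: [0.4154, -0.1709, 0.0354]
tool_rot: [0.695, 0.719, 0.001, -0.003]
ft_force: [7.6, 17.0, 4.1]
grip_width: 0.0402
```

There is firm contact at y = -0.171 (17 N), within 1 mm of the prediction. Retreating straight back, then up and away.

```bash
python3 -m jog '[{"grip":138,"travel":[0,0.5,0],"twist":0},{"grip":138,"travel":[0,2,0],"twist":0},{"grip":138,"travel":[0,4,0],"twist":0},{"grip":138,"travel":[0,4,2],"twist":0},{"grip":138,"travel":[0,2,4],"twist":0},{"grip":138,"travel":[0,3,4],"twist":0},{"grip":138,"travel":[0,4.5,2],"twist":0},{"grip":138,"travel":[0,4.8,0],"twist":0}]'
python3 -m jog '[{"grip":138,"travel":[0,4.8,0],"twist":0},{"grip":138,"travel":[0,4.8,0],"twist":0},{"grip":138,"travel":[0,4.8,0],"twist":0},{"grip":138,"travel":[0,4.8,0],"twist":0},{"grip":138,"travel":[0,0,0],"twist":0}]'
python3 - <<'E'
from h import *
im2=camera("top")[:,:,::-1];im=camera("scene")[:,:,::-1]
cv2.imwrite("pics/top4.png",im2)
b=rect(im2,"top",.055,.34,.70,-.29,-.14,1600)
cv2.imwrite("pics/c4.png",np.hstack([b[:570,:237],cv2.resize(im[100:310,90:270],(489,570),interpolation=2)]))
for d in search_frame("mat","top"):print(d)
E
```

```text
time: 12.55
position: [0.4191, 0.0741, 0.1584]
tool_rot: [0.696, 0.718, 0.003, 0.004]
ft_force: [1.6, -0.3, -1.0]
grip_width: 0.0398
time: 13.05
position: [0.4172, 0.2707, 0.1559]
tool_rot: [0.693, 0.721, 0.003, 0.001]
ft_force: [-0.3, -0.1, -0.8]
grip_width: 0.04
```

View pics/c4.png

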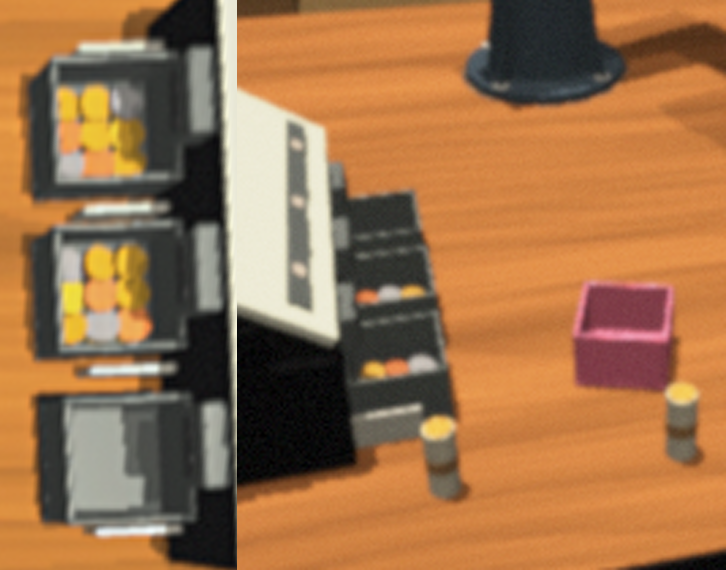

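The stray cup's rim corners are at crop (65,402), (192,394), (197,518), (70,523). That puts its centre at about (0.413, -0.222), roughly 5 mm from the mat estimate and level with the parked cups. It looks square, nothing else has moved in the views, and the hand is clear.

```bash
python3 -c "
from rig import *
print(hand_in(),get_obs()['time'])"
```

```text
the job is handed in; nothing more can be done
the job is handed in; nothing more can be done
```

The grey cup is home in the vacant bay (the one nearest the robot), and the job is handed in at about 13 s of the 72 s allowed; no verdict was reported.

I slid it in two pushes with part-open fingers. The first pushed its far face toward the robot while turning it square, and the second pushed its left face straight along the bay axis. It met the sorter's front with 17 N, within about 1 mm of where I expected contact.

**Last checks (final pictures):**
- **Position:** the cup's centre is about 5 mm from the mat estimate, against the 14 mm allowed.
- **Depth:** it reads about 2.5 mm deeper than the mat estimate, and about 3 mm deeper than the line of the parked cups. I put that down to measurement error of a few millimetres; it is not short of home.
- **Squareness:** its rim looks square to the sorter and lines up with the parked cups.
- **Surroundings:** the parked cups, the two rolls and the near pink cup look unmoved in the last crop. I did not check the jar, stamp, note pack or calculator again at the end, but the arm's force readings showed no contact with anything else.
- **Hand:** the gripper is about 0.5 m from the cup and clear of everything.

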